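# Find the high spot of a handwheel on the truing stand

## Task

On the watchmaker's truing stand, push the feeler carriage fully home, firmly up to its stop but without ramming it, towards the brass handwheel so that its tip bears on the rim. Then turn the wheel slowly (no faster than a turn in five seconds) by its crank, feel for the one high spot of the rim as it passes under the feeler, and leave the wheel standing with the crest of the high spot right at the feeler tip. Do not knock over or shift the things lying around the stand, and let go of everything at the end.

Things in the scene. Friction and masses are not known exactly. Their poses are not given: they have to be found in the camera images.
- stand: Truing stand: fixed steel base plate 130 (x) x 330 (y) x 16 mm. Origin at the centre of its underside, z up. The wheel axle stands at y = -60 mm; the feeler on its carriage lies to the +y side of the wheel and slides along y between two rails (28 mm high, y = 27 to 151 mm, 51 mm over both). Behind the push plate the space above the rails is free.
- axle (a point): Point on the wheel's vertical axle, level with the top of its face plate (46 mm above the table). Axes as the stand's: +y points from the axle to the feeler tip. The rim's high spot is to stop on this line.
- wheel: Handwheel: brass rim disc 110 mm across, 30 to 42 mm above the table, under an aluminium face plate 120 mm across (top 46 mm), hub nut 18 mm across to 58 mm. Turns endlessly both ways; bearing friction 0.06 N m, stays where left. Origin on the axle, 30 mm above the table, z up; its -y axis points to the crank. The high spot's place round the rim relative to the crank varies and is not measured.
- crank (a point): Centre (half-way up) of the crank grip: plain black upright cylinder, 16 mm across, 36 mm tall (48 to 84 mm above the table), spinning freely on its pin, 38 mm from the axle. Drag here while turning: about 2 N on the round rim, 2 to 3 N more as the high spot climbs onto the feeler, about zero as it runs down past the crest. Held still: near zero, up to 4 N while climbing, a slight pull past the crest.
- carriage: Feeler carriage: aluminium block 34 x 50 mm, 47 mm high, with push plate behind and a sprung plunger with an 8 mm steel ball tip in front, at rim height. Origin under the push plate, axes as the stand's. At home the tip bears on the rim with 3.3 N, rising by 1 N/mm to 7 N at the crest of the one high spot (arc of 25 mm radius, 4 mm high, round again 19 degrees either side).
- plate (a point): Middle of the outer (+y) face of the carriage's upright push plate, 66 mm above the table: steel, 34 mm wide, 8 mm thick, top 81 mm above the table. Push here along the stand's -y. Friction 11 N, about 15 N once the tip is on the rim; stays where left. Hard against its stop (home) this face is 134.5 mm from the axle; it starts 15 to 25 mm farther out.
- loupe: Bystander near the stand, not to be shifted: black eye loupe, 42 mm wide, 32 mm tall; origin at its underside.
- bench_block: Bystander near the stand, not to be shifted: square steel bench block 50 x 50 x 24 mm with blind holes; origin at its underside.
- screwdriver: Bystander near the stand, not to be shifted: small black-handled screwdriver 130 mm long; origin at its underside.
- brass_weight: Bystander near the stand, not to be shifted: plain brass cylinder 32 mm across, 28 mm tall; origin at its underside.

How it is judged:
By the outcome, as a careful person would: the job done as asked, in the order asked, and still so for the second after the job is handed in, with the robot touching nothing.
It also fails if it takes over 72 s, if anything falls off the work surface, if the arm or the gripper's body presses on something with over 40 N, if the wrist force passes 120 N, or if a joint passes its speed limit or range.

## Robot

A 6-joint arm with a two-finger parallel gripper is mounted at the origin on the work surface. World frame = base frame: x ahead of the robot, y to its left, z up, the work surface at z = 0. Lengths are in m, angles in rad, forces in N, time in s.
With the tool pointing down it reaches from about 0.375 to 0.975 m from the base axis. Payload 3.8 kg.
Tool frame: the origin (TCP) lies midway between the tips of the shut fingers; the grasp point (between the pads) lies 19 mm behind it; x points along the fingers, y is the direction in which the jaws open and shut, and the axes are right-handed (so a half turn about x gives the same grasp; the last joint's range is limited). The gripper opens to 88 mm and grips with 3 to 60 N. Pads are 18 mm wide; open, the fingers measure 123 mm over their backs; the gripper's body (75 mm by 187 mm) begins 45 mm behind the grasp point.
Start: joints at [-1.148, 0.264, 1.604, -0, 1.274, -0.037], TCP at [0.3, -0.605, 0.239] pointing down, gripper open.
Joint ranges: [-2.63, 2.63], [-0.94, 2.18], [0.31, 2.57], [-1.31, 4.45], [0, 2.66], [-2.55, 2.55]. Speed limits (rad/s): [2.57, 2.57, 3.14, 3.14, 3.14, 3.14].

## Interface

Orientations are given as a rotation vector (axis times angle).
In Python, from cell import manip, inverse_kinematics, cams, order gives the robot as it stands. Calls block until the motion is done:
- manip.move_pose(position, orientation): joint-space move of the TCP to a pose.
- manip.move_linear(position, rate=0.15, rot=None): straight line of the TCP; rot=None keeps the orientation; rate is the mean speed in m/s.
- manip.set_joints(angles): joint-space move.
- manip.set_gripper(opening, force=None): finger opening in m; force is the grip in N (None keeps the last); returns when the fingers have stopped.
- manip.dwell(seconds).
- inverse_kinematics(position, orientation): joint angles nearest the present ones, or None.
- manip.state(): the state.
- cams.capture(name): name is "scene" or "top"; returns a dict with "image" (420x560x3 uint8, blue, green, red), "z_map" (420x560 float32, m along the optical axis (not along the pixel's ray), 0 where there is no reading), "intrinsics" (3x3 intrinsics, pixels), "position" and "orientation" of the camera in the world. Camera axes: x right, y down, z forward; pixel columns grow to the right and rows downward; lengths in m; the calibration is good to about 2 mm. A picture is of the moment at which its call begins.
A pose or a line that the arm cannot do raises manip.IKError and nothing moves.
- order.close_job(): hands the job in, once; it reports no verdict.
The state is a dict: "clock": time; "joint_pos": joint angles; "joint_velocities": joint speeds; "tau": joint torques, N m; "tool_pos": TCP position; "tcp_rot": TCP orientation; "contact_force": force on the tool from outside, world axes, zero at the start; "moment": the same for the moment, N m; "gripper_width": finger opening in m.
Only numpy, scipy, OpenCV 4.12 (cv2) and the standard library are available. Lean on these libraries where they do the work, as an engineer would, in place of code of your own. Each camera call takes 0.05 s, during which the arm holds its last target. There are 200 camera calls.

## Working session

There is one attempt and no reset: what is moved stays moved. The work goes in short steps, each a Python script; the robot and the scene stay as the last script left them, time stands still between calls to the robot, and variables do not carry over. Pictures are saved under pics/ and viewed, about 8 in all and at most 12, crops included, and the job is handed in when it is done.

```bash
ls; mkdir -p pics; python3 - <<'E'
from cell import manip,cams
import cv2,numpy as np
for n in("scene","top"):
    d=cams.capture(n);cv2.imwrite(f"pics/{n}0.png",d["image"]);np.savez(f"{n}0.npz",**d)
    print(n,d["intrinsics"].tolist(),d["position"],d["orientation"])
print(manip.state())
E
```

```text
pics
scene [[504.5569671926324, 0.0, 281.1941674660176], [0.0, 504.5569671926324, 216.03037009435377], [0.0, 0.0, 1.0]] [1.08269326 0.03625306 0.55592301] [-1.66113831 -1.81829905  0.7875773 ]
top [[473.6358696678385, 0.0, 283.69248837401517], [0.0, 473.6358696678385, 204.83154765567906], [0.0, 0.0, 1.0]] [0.50446828 0.03118233 0.75446925] [-2.17897631  2.17117577 -0.19742377]
{'clock': 0.1, 'joint_pos': array([-1.14789411e+00,  2.64656890e-01,  1.60521740e+00,  1.13645482e-05,
        1.27366738e+00, -3.68881128e-02]), 'joint_velocities': array([ 0.00045766, -0.00048025, -0.00345183, -0.00075772,  0.00108149,
       -0.00063918]), 'tau': array([ 9.61337719e-04, -5.03619075e+01, -3.58070362e+01,  7.31070293e-02,
        2.33038055e-02, -6.54174187e-05]), 'tool_pos': array([ 0.29929149, -0.60432615,  0.2375374 ]), 'tcp_rot': array([ 1.96620393,  0.46217233, -1.96693745]), 'contact_force': array([ 0.39416303, -0.94857359, -0.1509821 ]), 'moment': array([0.00667563, 0.01925717, 0.01430512]), 'gripper_width': 0.0880736840962804}
```

View pics/scene0.png

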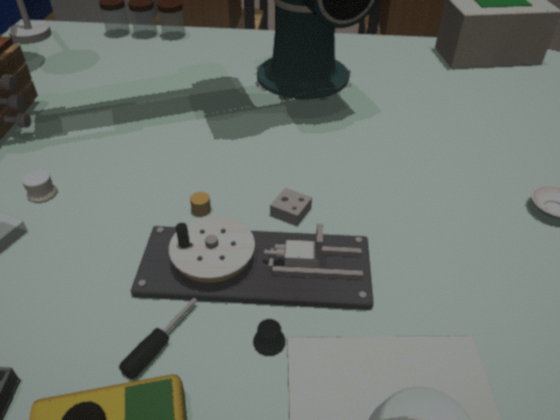

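View pics/top0.png

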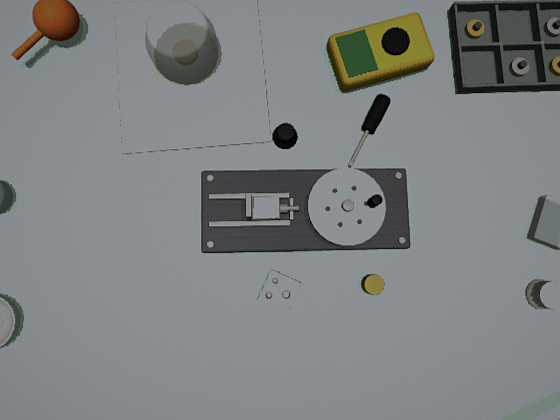

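The scene view shows the wheel left (hub ~211,241) and the feeler carriage right (push plate ~320,238). The top view shows the wheel centre ~(347,206), crank ~(375,201), push plate ~(249,206), and the bystanders clear of the stand on both x sides. Next I measure.

```bash
cat > h.py <<'E'
import numpy as np,cv2
from scipy.spatial.transform import Rotation as R
def load(n): return dict(np.load(n+".npz"))
def ray(d,uv,z):
    K=d["intrinsics"];uv=np.atleast_2d(uv).astype(float)
    r=np.c_[(uv-K[:2,2])/[K[0,0],K[1,1]],np.ones(len(uv))]@R.from_rotvec(d["orientation"]).as_matrix().T
    p=d["position"];return p+r*((z-p[2])/r[:,2])[:,None]
def cloud(d):
    h,w=d["z_map"].shape;v,u=np.mgrid[:h,:w];K=d["intrinsics"];Z=d["z_map"]
    c=np.dstack([(u-K[0,2])/K[0,0]*Z,(v-K[1,2])/K[1,1]*Z,Z])
    return c@R.from_rotvec(d["orientation"]).as_matrix().T+d["position"]
def big(m,n=1):
    c,_=cv2.findContours(m.astype(np.uint8),cv2.RETR_EXTERNAL,cv2.CHAIN_APPROX_NONE)
    return sorted(c,key=cv2.contourArea)[-n:][::-1]
E
python3 - <<'E'
from h import *
d=load("top0");im=d["image"];C=cloud(d);hsv=cv2.cvtColor(im,cv2.COLOR_BGR2HSV)
u0,v0=195,160
roi=np.zeros(im.shape[:2],bool);roi[155:262,190:420]=1
g=im.max(2)
# base plate outline from dark mask
b=big(roi&(g<110))[0];rc=cv2.minAreaRect(b);box=cv2.boxPoints(rc);print("box px",rc)
P=ray(d,box,.016);print(P[:,:2].round(4),"sides",np.linalg.norm(np.diff(P[:3],axis=0),axis=1),"ctr",P.mean(0))
# wheel
w=big(roi&(g>150)&(np.arange(560)[None]>303)&(hsv[...,1]<60))[0];e=cv2.fitEllipse(cv2.convexHull(w));print("wheel",e,ray(d,e[0],.046))
print("wheel circ",cv2.minEnclosingCircle(w))
for (u,v) in[(347,206),(375,201),(249,206),(265,206)]:print(u,v,C[v-1:v+2,u-1:u+2].reshape(-1,3).mean(0).round(4))
# heights map regions
H=C[...,2]
for lo,hi,nm in[(.074,.092,"crank/plate top"),(.05,.064,"nut")]:
    m=roi&(H>lo)&(H<hi)
    for c in big(m,3):
        mm=cv2.moments(c)
        if mm["m00"]>0: print(nm,mm["m10"]/mm["m00"],mm["m01"]/mm["m00"],mm["m00"],cv2.boundingRect(c))
big_im=cv2.resize(im[155:262,190:420],None,fx=3.4,fy=3.4,interpolation=cv2.INTER_CUBIC);cv2.imwrite("pics/topz.png",big_im)
s=load("scene0");CS=cloud(s)
m=np.zeros((420,560),bool);m[215:310,130:380]=1
m&=(CS[...,2]>.074)&(CS[...,2]<.09)
for c in big(m,3):
    mk=np.zeros(m.shape,np.uint8);cv2.drawContours(mk,[c],-1,1,-1);q=CS[(mk>0)&m]
    if len(q):print("scene",len(q),q.mean(0).round(4),q.min(0).round(4),q.max(0).round(4),cv2.boundingRect(c))
for n,D in(("bench",(278,290)),("weight",(373,285)),("loupe",(285,135)),("sd",(378,110)),("sdtip",(351,165))):
    print(n,ray(d,D,.02).round(3))
E
```

```text
box px ((305.0055236816406, 209.91326904296875), (82.48600769042969, 209.0880889892578), 89.23609924316406)
[[ 0.6574  0.1274]
 [ 0.6655 -0.2072]
 [ 0.533  -0.2043]
 [ 0.528   0.1227]] sides [0.33465252 0.13256837] ctr [ 0.59600302 -0.04033787  0.016     ]
wheel ((346.4328918457031, 206.33116149902344), (75.04926300048828, 77.0354995727539), 127.71431732177734) [[ 0.59740769 -0.09886911  0.046     ]]
wheel circ ((346.6427001953125, 205.9063262939453), 38.62060546875)
347 206 [ 0.5965 -0.0977  0.057 ]
375 201 [ 0.6007 -0.134   0.0827]
249 206 [0.5925 0.0481 0.0795]
265 206 [0.5972 0.0248 0.0455]
crank/plate top 248.10243055555554 204.875 96.0 (246, 193, 6, 24)
crank/plate top 375.956607495069 199.163708086785 84.5 (371, 194, 11, 11)
nut 347.4087102177554 204.76214405360133 99.5 (342, 199, 12, 12)
nut 368.72222222222223 203.46296296296293 9.0 (367, 198, 8, 9)
nut 248.66666666666666 217.66666666666666 0.5 (246, 217, 4, 2)
scene 135 [ 0.6094 -0.1346  0.0824] [ 0.598  -0.1426  0.0743] [ 0.6148 -0.1275  0.0867] (176, 223, 13, 14)
scene 130 [0.6008 0.0503 0.0815] [0.5804 0.0463 0.0742] [0.6163 0.0544 0.0846] (317, 224, 6, 22)
bench [[0.471 0.004 0.02 ]]
weight [[ 0.478 -0.143  0.02 ]]
loupe [[ 0.715 -0.007  0.02 ]]
sd [[ 0.759 -0.158  0.02 ]]
sdtip [[ 0.667 -0.112  0.02 ]]
```

View pics/topz.png

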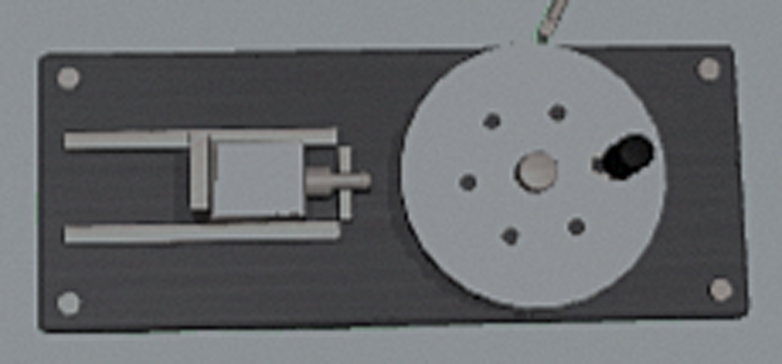

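Axle ≈ (0.597, −0.098), with the crank ~38 mm away on the −y side. The plate is at y≈0.055 outer and the stand is yawed ~1°. I refine yaw and axle with bolts, nut and plate.

```bash
python3 - <<'E'
from h import *
d=load("top0");s=load("scene0")
z=lambda u,v:(190+u/3.4-.35,155+v/3.4-.35)
B=ray(d,[z(68,78),z(68,303),z(709,69),z(721,290)],.017);print("bolts",B[:,:2].round(4),"ctr",B.mean(0).round(4))
for a,b in((2,0),(3,1)):
    v=B[a]-B[b];print("yaw",np.degrees(np.arctan2(v[0],-v[1])))
v=B[0]-B[1];print("yaw2",np.degrees(np.arctan2(v[1],v[0])));v=B[2]-B[3];print("yaw2",np.degrees(np.arctan2(v[1],v[0])))
print("nut",ray(d,z(537,169),.058)[0],"crank top",ray(d,z(638,151),.084)[0])
print("plate outer top edge",ray(d,[z(190,135),z(191,209)],.081).round(4))
print("tip",ray(d,z(370,180),.036))
# scene: nut/bolts blobs
def tri(uvt,uvs):
    A=[];out=[]
    o1=d["position"];r1=ray(d,uvt,0)[0]-o1;o2=s["position"];r2=ray(s,uvs,0)[0]-o2
    t=np.linalg.lstsq(np.c_[r1,-r2],o2-o1,rcond=None)[0];p,q=o1+t[0]*r1,o2+t[1]*r2
    return ((p+q)/2).round(4),(p-q).round(4)
print("tri nut",tri(z(537,169),(211,238)),ray(s,(211,238),.058))
im=s["image"][205:310,125:385];cv2.imwrite("pics/scz.png",cv2.resize(im,None,fx=3,fy=3,interpolation=cv2.INTER_CUBIC))
from cell import inverse_kinematics as ik
for yaw in (0,np.pi/2):
  for p in((.595,.1,.06),(.6,-.13,.06),(.6,-.06,.06)):
    M=R.from_euler("z",yaw)*R.from_matrix(np.array([[0,0,1],[0,1,0],[-1,0,0]]).astype(float))
    print(yaw,p,M.as_rotvec().round(3),ik(np.array(p),M.as_rotvec()))
E
```

```text
bolts [[ 0.6453  0.1118]
 [ 0.5415  0.1096]
 [ 0.6526 -0.1888]
 [ 0.5484 -0.1911]] ctr [ 0.5969 -0.0396  0.017 ]
yaw 1.3805525621540065
yaw 1.3070390180744842
yaw2 1.195988498956984
yaw2 1.263841787852195
nut [ 0.59882423 -0.09846336  0.058     ] crank top [ 0.6033269 -0.1370604  0.084    ]
plate outer top edge [[0.6092 0.0531 0.081 ]
 [0.5778 0.0524 0.081 ]]
tip [[ 0.59627497 -0.02656233  0.036     ]]
tri nut (array([ 0.5988, -0.0986,  0.0583]), array([-0.    ,  0.0003, -0.0001])) [[ 0.59844463 -0.09879904  0.058     ]]
0 (0.595, 0.1, 0.06) [0.    1.571 0.   ] [ 1.25229419e-01  2.98785333e-01  1.91551588e+00 -4.44089210e-16
  9.27291439e-01 -1.44556691e+00]
0 (0.6, -0.13, 0.06) [0.    1.571 0.   ] [-2.53938681e-01  3.16309008e-01  1.89199839e+00 -4.44089210e-16
  9.33285254e-01 -1.82473501e+00]
0 (0.6, -0.06, 0.06) [0.    1.571 0.   ] [-1.40974441e-01  2.98200476e-01  1.91629553e+00 -4.44089210e-16
  9.27096650e-01 -1.71177077e+00]
1.5707963267948966 (0.595, 0.1, 0.06) [-1.209  1.209  1.209] None
1.5707963267948966 (0.6, -0.13, 0.06) [-1.209  1.209  1.209] None
1.5707963267948966 (0.6, -0.06, 0.06) [-1.209  1.209  1.209] None
```

View pics/scz.png

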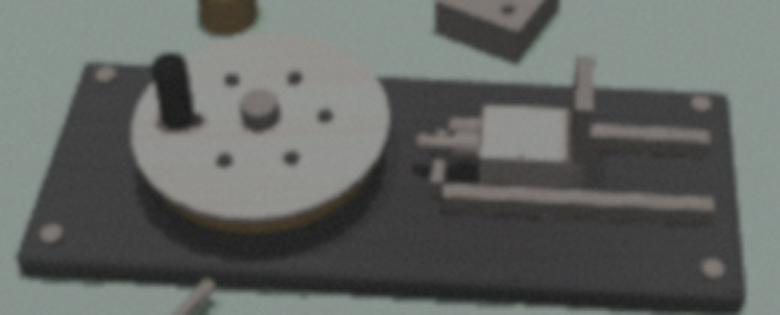

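The axle estimates agree (bolts (0.5983, −0.0996), nut (0.5988, −0.0985)). The yaw is 1.3°, the crank radius is 38.3 mm, and the plate is 17.5 mm short of home. Now I push.

```bash
cat >> h.py <<'E'
yaw=np.radians(1.3);A=np.array([.5985,-.0990])
ex=np.array([np.cos(yaw),np.sin(yaw)]);ey=np.array([-np.sin(yaw),np.cos(yaw)])
ROT=(R.from_euler("z",yaw-np.pi/2)*R.from_matrix([[0,0,1.],[0,1,0],[-1,0,0]])).as_rotvec()
def W(x,y,z): return np.r_[A+x*ex+y*ey,z]
E
python3 - <<'E'
from h import *
from cell import manip
S=manip.state
t0=S()["clock"]
manip.set_gripper(0.0,20)
manip.move_pose(W(0,.178,.13),ROT)
manip.move_linear(W(0,.178,.046),rate=.1)
manip.dwell(.2)
s=S();f0=s["contact_force"];print("start",s["clock"],s["tool_pos"],f0,s["gripper_width"])
y=.166;ok=False
while y>.136:
    manip.move_linear(W(0,y,.046),rate=.03 if y>.149 else .015)
    s=S();f=s["contact_force"]-f0;F=f[:2]@ey
    print(round(s["clock"]-t0,2),round(y*1e3,1),((s["tool_pos"][:2]-A)@ey*1e3).round(2),"F",F.round(1),"lat",(f[:2]@ex).round(1),"z",f[2].round(1))
    if F>26: break
    y-=.003 if y>.1505 else .0007
E
```

```text
start 5.25 [0.59517056 0.07899934 0.04691131] [-1.23549238  0.14663057 -0.46815743] 0.0005818720732082959
5.7 166.0 165.75 F 0.3 lat 1.2 z 1.0
5.95 163.0 164.06 F 6.0 lat 1.3 z 0.3
6.2 160.0 161.85 F 8.1 lat 0.8 z -0.4
6.45 157.0 159.19 F 8.4 lat 1.2 z 0.9
6.7 154.0 156.29 F 9.9 lat 1.6 z 1.2
6.95 151.0 153.31 F 9.5 lat 1.8 z 0.6
7.3 148.0 150.42 F 9.2 lat 1.4 z 0.7
7.55 147.3 149.84 F 9.8 lat 0.1 z 0.6
7.8 146.6 149.2 F 9.9 lat 1.5 z 0.4
8.05 145.9 148.53 F 10.0 lat 1.5 z 0.4
8.3 145.2 148.04 F 10.7 lat 1.6 z 0.1
8.55 144.5 147.63 F 11.5 lat 2.4 z 0.6
8.8 143.8 147.1 F 13.3 lat 1.2 z 0.3
9.05 143.1 146.91 F 15.4 lat 1.8 z 1.3
9.3 142.4 146.89 F 17.4 lat 0.7 z 0.4
9.55 141.7 146.84 F 20.0 lat 1.2 z 0.5
9.8 141.0 146.84 F 22.3 lat 2.1 z 1.2
10.05 140.3 146.8 F 25.0 lat 1.3 z 0.4
10.3 139.6 146.82 F 28.0 lat 1.3 z 1.1
```

Home is hard against the stop: position froze at 146.8 while force rose from 13 to 28 N, with 18 mm of travel as expected. Now the crank.

```bash
python3 - <<'E'
from h import *
from cell import manip,cams
S=manip.state
manip.move_linear(W(0,.160,.046),rate=.05)
manip.move_linear(W(0,.178,.13),rate=.12)
manip.set_gripper(.044)
p=np.array([.6033,-.137])
manip.move_pose(np.r_[p,.12],ROT)
d=cams.capture("scene");cv2.imwrite("pics/s1.png",d["image"])
manip.dwell(.1)
f0=S()["contact_force"];np.save("f0.npy",f0)
manip.move_linear(np.r_[p,.0625],rate=.08)
manip.set_gripper(0.0,10)
s=S();print(s["clock"],s["tool_pos"],s["gripper_width"],"f",s["contact_force"]-f0, "rel",(s["tool_pos"][:2]-A))
E
```

```text
15.025 [ 0.6039915  -0.13721723  0.06308989] 0.015251816449919301 f [ 1.61518412 -2.00648613  0.23861765] rel [ 0.0054915  -0.03821723]
```

View pics/s1.png

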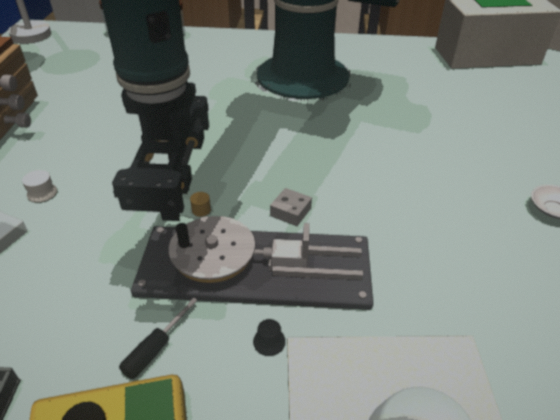

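The picture shows the carriage home with its tip on the rim (~252,255), the bystanders unmoved, and the gripper above the crank. The crank is now gripped (15.3 mm). Next is the search turn.

```bash
cat > turn.py <<'E'
from h import *
from cell import manip
S=manip.state;f0=np.load("f0.npy");r=.038
class T:
    def __init__(s):
        p=S()["tool_pos"][:2]
        try: s.c,s.ph=np.load("c.npy"),float(np.load("ph.npy"))
        except OSError: s.c=A.copy();s.ph=np.degrees(np.arctan2(*(p-A)[::-1]))
        s.log=[]
    def step(s,dphi,t=.3,g=.00012):
        s.ph+=dphi;a=np.radians(s.ph);rh=np.array([np.cos(a),np.sin(a)]);th=np.array([-rh[1],rh[0]])
        manip.move_linear(np.r_[s.c+r*rh,.0625],rate=max(r*np.radians(abs(dphi))/t,.002))
        q=S();f=q["contact_force"][:2]-f0[:2];v=q["tool_pos"][:2]-s.c
        pa=s.ph+(np.degrees(np.arctan2(v[1],v[0]))-s.ph+180)%360-180
        Fr,Ft=f@rh,-np.sign(dphi)*(f@th)   # Ft>0: resists motion
        s.c=s.c+np.clip(g*Fr,-.0006,.0006)*rh
        s.log.append((q["clock"],s.ph,pa,Ft,Fr));return Ft
    def save(s):
        np.save("c.npy",s.c);np.save("ph.npy",s.ph)
        print("c",s.c.round(5));print("\n".join(" ".join(f"{x:.2f}" for x in l) for l in s.log))
E
python3 - <<'E'
from turn import *
t=T();n=0;hit=0
for i in range(56):
    F=t.step(7)
    if abs(t.log[-1][4])>20: print("radial high");break
    if i>2:
        hit=hit+1 if F>np.median([l[3] for l in t.log])+1.3 else 0
        if hit>=2: break
t.save()
E
```

```text
c [ 0.601   -0.10103]
15.52 -74.82 -75.55 3.70 4.86
15.97 -67.82 -68.08 3.51 3.25
16.42 -60.82 -60.94 3.13 2.09
16.87 -53.82 -53.89 3.02 1.40
17.32 -46.82 -46.77 3.48 0.75
17.77 -39.82 -39.75 2.30 1.55
18.22 -32.82 -32.80 2.26 1.88
18.67 -25.82 -25.87 2.47 1.37
19.12 -18.82 -18.89 3.33 0.04
19.57 -11.82 -11.68 2.90 1.42
20.02 -4.82 -4.44 2.82 0.40
20.47 2.18 2.71 4.01 2.06
20.92 9.18 9.78 3.28 0.93
21.37 16.18 16.81 3.66 -0.23
21.82 23.18 23.81 2.53 1.06
22.27 30.18 30.85 2.62 0.36
22.72 37.18 37.85 1.88 0.57
23.17 44.18 44.85 1.24 0.65
23.62 51.18 51.77 2.65 1.00
24.07 58.18 58.76 2.74 0.77
24.52 65.18 65.79 2.86 0.69
24.97 72.18 72.67 2.35 0.31
25.42 79.18 79.50 2.44 -1.03
25.87 86.18 86.39 2.60 -0.19
26.32 93.18 93.22 1.93 -1.26
26.77 100.18 100.01 1.96 0.27
27.22 107.18 106.79 0.66 -0.62
27.67 114.18 113.61 1.80 -1.65
28.12 121.18 120.49 1.45 -0.26
28.57 128.18 127.21 1.60 -0.10
29.02 135.18 134.02 1.31 -1.36
29.47 142.18 140.80 2.19 -0.73
29.92 149.18 147.64 1.53 -0.90
30.37 156.18 153.61 4.18 -0.67
30.82 163.18 159.43 5.68 -0.00
```

Climb found around 153–160° (drag 5.7 N). Now fine steps forward over the bump, then back, recording the force.

```bash
sed -i 's/Ft,Fr))/Ft,Fr,*(1e3*q["tool_pos"][:2])))/' turn.py; python3 - <<'E'
from turn import *
t=T()
for i in range(17): t.step(2.5,.2,g=.00004)
t.save()
E
```

```text
c [ 0.60138 -0.10098]
31.17 165.68 161.45 7.12 -0.41 564.13 -88.66
31.52 168.18 163.94 6.30 -0.60 563.71 -90.29
31.87 170.68 166.53 5.88 0.05 563.31 -92.00
32.22 173.18 169.12 5.84 0.07 563.00 -93.73
32.57 175.68 171.91 4.11 -1.08 562.76 -95.60
32.92 178.18 174.64 3.98 -0.80 562.62 -97.44
33.27 180.68 177.37 3.94 -0.01 562.57 -99.28
33.62 183.18 180.33 2.30 0.11 562.62 -101.27
33.97 185.68 183.07 1.30 -1.38 562.69 -103.11
34.32 188.18 185.82 0.37 -0.28 562.96 -104.93
34.67 190.68 188.45 0.75 -1.83 563.27 -106.67
35.02 193.18 190.40 1.97 0.08 563.52 -107.95
35.37 195.68 192.65 2.22 -0.90 563.85 -109.42
35.72 198.18 195.03 1.88 -1.05 564.32 -110.94
36.07 200.68 197.48 2.21 -1.07 564.85 -112.49
36.42 203.18 199.98 1.13 -0.66 565.48 -114.04
36.77 205.68 202.34 2.39 0.04 566.10 -115.48
```

The forward pass shows the bump from about 151.5° to 189.5° (measured angle), as wide as the 38° given. Next, the reverse pass for symmetry.

```bash
python3 - <<'E'
from turn import *
t=T();c0=t.c.copy()
for i in range(20): t.step(-3,.22,g=0)
t.save()
E
```

```text
c [ 0.60138 -0.10098]
37.13 202.68 201.77 2.92 -0.43 565.96 -115.13
37.50 199.68 199.09 3.98 -0.52 565.28 -113.47
37.87 196.68 196.13 3.56 -0.42 564.61 -111.61
38.23 193.68 193.15 3.79 0.44 564.02 -109.71
38.60 190.68 190.22 4.06 0.99 563.53 -107.80
38.97 187.68 188.23 5.55 0.18 563.27 -106.49
39.33 184.68 185.96 7.27 0.08 563.01 -104.99
39.70 181.68 183.28 7.37 0.58 562.80 -103.19
40.07 178.68 180.34 7.27 0.57 562.62 -101.21
40.43 175.68 177.38 7.85 0.20 562.58 -99.21
40.80 172.68 174.23 8.22 0.94 562.66 -97.07
41.17 169.68 170.92 6.33 0.22 562.85 -94.82
41.53 166.68 167.49 5.34 0.65 563.22 -92.52
41.90 163.68 164.15 3.57 0.53 563.69 -90.28
42.27 160.68 160.77 3.84 0.33 564.31 -88.04
42.63 157.68 157.47 2.47 0.34 565.06 -85.92
43.00 154.68 154.32 2.29 0.30 565.89 -83.92
43.37 151.68 151.91 3.10 0.28 566.57 -82.40
43.73 148.68 149.21 3.60 -0.77 567.47 -80.78
44.10 145.68 146.37 4.02 -0.67 568.48 -79.09
```

The half-difference of the two passes crosses zero at ≈171.0°, and the middle of the bump edges is ≈170.2°. I stop at 170.6°, unload the arm, and release.

```bash
python3 - <<'E'
from turn import *
t=T()
for i in range(20):
    pa=t.log[-1][2] if t.log else 146.4
    if pa>=170.2: break
    t.step(min(4,max(.6,(170.6-pa)*.9)) ,.25,g=0)
k=len(t.log)
for i in range(3):
    f=S()["contact_force"][:2]-f0[:2];a=np.radians(t.ph);ft=-(f@[-np.sin(a),np.cos(a)])+1.0  # true resistance, bias removed
    if abs(ft)<.8: break
    t.step(-np.clip(ft*.55,-4,4),.4,g=0)
    print("unload",ft)
t.save();print(k)
E
```

```text
unload 8.150963099649895
c [ 0.60138 -0.10098]
44.50 149.68 148.12 2.01 -0.20 567.86 -80.13
44.90 153.68 151.79 2.33 0.44 566.66 -82.36
45.30 157.68 154.51 5.90 -0.02 565.87 -84.05
45.70 161.68 157.84 6.25 0.03 565.02 -86.17
46.10 165.68 161.55 7.39 -0.16 564.19 -88.57
46.50 169.68 165.56 6.60 -0.15 563.52 -91.23
46.90 173.68 169.76 5.97 0.53 562.97 -94.04
47.22 174.43 170.01 6.38 0.20 562.96 -94.22
47.50 175.03 170.66 7.15 0.44 562.92 -94.66
48.05 171.03 170.00 1.24 0.75 562.93 -94.20
9
```

```bash
python3 - <<'E'
from turn import *
from cell import cams
p=S()["tool_pos"]
manip.set_gripper(.044);s=S();print(s["clock"],s["contact_force"]-f0)
manip.move_linear(np.r_[p[:2],.15],rate=.08)
manip.move_linear(np.array([.45,-.30,.25]),rate=.2)
d=cams.capture("top");np.savez("top1.npz",**d);e=cams.capture("scene")
im=np.vstack([cv2.resize(d["image"][120:310,190:430],(700,554))]);cv2.imwrite("pics/top1.png",im)
C=cloud(d);H=C[...,2];roi=np.zeros(H.shape,bool);roi[155:262,190:420]=1
for c in big(roi&(H>.074)&(H<.09),3):
    m=cv2.moments(c)
    if m["m00"]>20:q=ray(d,(m["m10"]/m["m00"],m["m01"]/m["m00"]),.083)[0];print(q.round(4),"rel",((q[:2]-A)@ex).round(4),((q[:2]-A)@ey).round(4))
df=np.abs(d["image"].astype(int)-load("top0")["image"]).max(2)
for n,(u,v) in dict(bench=(278,290),weight=(373,285),loupe=(285,135),sd=(378,110),tip=(354,160)).items(): print(n,(df[v-18:v+18,u-18:u+18]>50).sum())
print(S()["clock"],S()["tool_pos"])
E
```

```text
48.6417 [-0.00137365 -0.50442717 -1.12781611]
[0.5949 0.0316 0.083 ] rel -0.0006 0.1306
[ 0.561 -0.093  0.083] rel -0.0373 0.0068
bench 0
weight 0
loupe 0
sd 0
tip 0
51.4083 [ 0.45012493 -0.29906602  0.24932391]
```

View pics/top1.png

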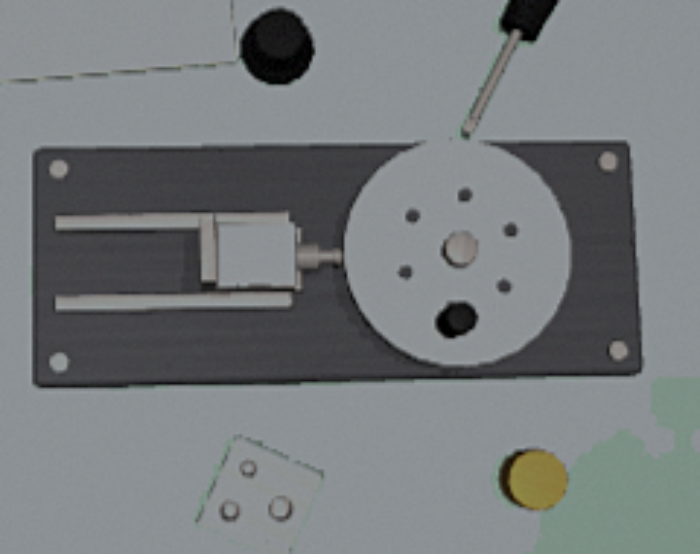

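The top view shows the carriage home: the centre of the plate's thickness is 130.6 mm from the axle, against 130.5 expected. The wheel stands with its crank at (457,320) in the crop, where I left it. The bystanders show no changed pixels and the arm is clear, so I hand in.

```bash
python3 -c "
from cell import order;print(order.close_job())"
```

```text
the job is handed in; nothing more can be done
None
```

I pushed the feeler carriage home, found the high spot by feel, and left the wheel standing with its crest at the feeler tip. I then let go and handed the job in at about 51 s; the hand-in returns no verdict.

- **Carriage:** I pushed in small steps until it stopped moving while the force rose to 28 N. The final picture puts the centre of the plate's thickness 130.6 mm from the axle, against 130.5 mm expected at home.
- **High spot:** I turned the wheel by its crank at about 16°/s on average while searching, then stepped over the high spot in both directions. The zero crossing of the force gave the crest at about 171.0°, and the middle of the two edges gave about 170.2° (crank angle). I aimed for 170.6°, and after taking the load off the wheel stood at 170.0°.
- **End state:** The final picture shows the crank within about 2 mm of where I released it, which is within camera accuracy. I found no changed pixels around the loupe, bench block, screwdriver or brass weight. The arm is clear of everything.
- **Checks that disagreed:** The two crest estimates differ by about 0.8°. The force readings carried a bias of about 1 N, which I removed by comparing the two directions. My running estimate of the axle, used while turning, ended about 3 mm off the camera's estimate. The crest angle and the stopping angle were both measured from that same centre.

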